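Re-index a wooden blank in a drilling jig with a toggle clamp

TASK

The wooden blank in the drilling jig is clamped in the wrong place. Swing the toggle clamp's handle fully back to release it, slide the blank along until it sits flush against both the fence and the end stop, then swing the handle forward over centre again so that the clamp locks down on the blank. Leave the other things on the bench where they are.

Things in the scene. Friction and masses are not known exactly. Their poses are not given: they have to be found in the camera images.
- jig: Plywood drilling jig fixed to the bench, yaw up to 0.25 rad. Origin on the bench (z=0), straight below the clamp's closed pad. x points away from the robot, across the board towards fence and clamp; y along the fence towards the end stop. Board 18 mm thick, x -75 to +125 mm, y -200 to +160 mm.
- fence_face (a point): Point on the fence's face, jig x=25 mm, y=-60 mm, 28 mm above the bench. Fence: dark wood strip along the jig's y (from -185 to +145 mm), 18 mm thick, its top 38 mm above the bench; the blank goes on its robot side (-x).
- bush (a point): Centre of the steel drill bush, jig x=-7 mm, y=55 mm, top 64 mm above the bench. It sits on a steel plate 24 mm wide (y 43 to 67 mm) that reaches over the blank's path from x=75 to -17 mm, underside 52 mm above the bench: the blank slides beneath with 4 mm to spare.
- clamp_pivot (a point): Pivot of the toggle clamp's handle: jig x=72, y=0, 26 mm above the bench, between cheeks 78 mm high. Handle and arm turn in the jig's x-z plane, linked. The arm, 72 mm long, pivots at x=60, 69 mm above the bench and reaches to -x over the blank: level when closed, raised 1.1 rad (pad 110 mm above the bench) with the handle fully back. Its sprung rubber pad, 18 mm across, hangs near its tip.
- clamp_handle (a joint): Handle angle, rad. 0: upright, at its stop, clamp locked. Grows as the handle leans back towards jig +x; 0.90: fully back, open. Dead centre at 0.10: below it the clamp pulls itself to 0 and stays; from 0.10 to about 0.3 the pad presses on the blank. About 3 to 6 N at the handle's end passes dead centre either way. Fully back it stays; half way it may fall towards closed.
- handle_end (a point): Centre of the rounded end of the handle's black grip, 125 mm from the pivot along the handle (151 mm above the bench when closed). Grip: round bar 22 mm in diameter, from 74 to 136 mm from the pivot; below it two steel side plates, 12 mm by 21 mm overall.
- blank: Loose light-wood blank, 64 mm (its x) by 170 mm (its y) by 30 mm high, 0.16 to 0.33 kg, one small dark drilled hole near its +y end. Origin at the centre of its underside, axes nearly parallel to the jig's. It lies on the jig board (18 mm above the bench), at the start 4 to 10 mm off the fence and 28 to 90 mm short of the end stop, held by the clamp.
- stop: End stop: fixed aluminium block on the jig board, 60 mm (x) by 24 mm (y) by 22 mm high, axes parallel to the jig's. Origin at the centre of its underside; the face towards the blank is at its y=-12 mm. Its place along the jig varies.
- screwdriver: Bystander: screwdriver lying on the bench.
- square: Bystander: try square, wooden stock 110 mm, steel blade 150 mm, lying flat.
- glue: Bystander: white glue bottle, 54 mm across, 150 mm tall, standing.
- offcut: Bystander: light-wood offcut 70 x 50 x 30 mm.
- clamp_pad: Rubber pad on the clamp arm, 18 mm across; origin at the centre of its underside. Closed it presses on the blank's top 48 mm above the bench, with about 8 N.
Mind the look-alikes: they are no part of the job. What is meant by the blank is not blue or turquoise, and is the smaller of those in its own colour.

How it is judged:
On the way, in this order (a step that is already met when the one before it is completed fails the run):
1. the clamp is open: handle swung back past 0.7 rad (value of joint clamp_handle above 0.7 rad), for 0.2 s.
2. with the clamp open (handle past 0.4 rad) the blank is flush: within 2 mm of the end stop and of the fence, square to them within 0.02 rad (value of joint clamp_handle above 0.4 rad and y of blank in the frame of stop above -0.099 m and x of blank in the frame of jig above -0.009 m and angle between the y axis of blank and the y axis of jig, either way round below 0.02 rad), for 0.2 s.
At the end, for the whole second after the job is handed in: The handle is forward past its dead centre (below 0.06 rad), the clamp pad presses on the blank with more than 4 N, and the blank lies still and flat on the jig board, within 2 mm of the end stop and of the fence and square to them within 0.02 rad (value of joint clamp_handle below 0.06 rad and contact force between clamp_pad and blank above 4 N and y of blank in the frame of stop between -0.099 and -0.09 m and x of blank in the frame of jig between -0.009 and 0 m and z of blank in the frame of jig below 0.021 m and angle between the y axis of blank and the y axis of jig, either way round below 0.02 rad and linear speed of blank below 0.01 m/s); the robot touches nothing.
It fails at once if a bystander (screwdriver, square, glue bottle, offcut) is moved more than 30 mm (distance of any of screwdriver, square, glue, offcut from where it was at the start of the episode above 0.03 m).
It also fails if it takes over 61 s, if anything falls off the work surface, if the arm or the gripper's body presses on something with over 40 N, if the wrist force passes 120 N, or if a joint passes its speed limit or range.

ROBOT

A 6-joint arm with a two-finger parallel gripper is mounted at the origin on the work surface. World frame = base frame: x ahead of the robot, y to its left, z up, the work surface at z = 0. Lengths are in m, angles in rad, forces in N, time in s.
With the tool pointing down it reaches from about 0.35 to 0.725 m from the base axis. Payload 4.3 kg.
Tool frame: the origin (TCP) lies between the finger pads; the fingertips stand 11 mm ahead of it and the grasp point (between the pads) lies 8 mm behind it; z points along the fingers, y is the direction in which the jaws open and shut (so a half turn about z gives the same grasp; the last joint's range is limited). The gripper opens to 85 mm and grips with 20 to 120 N. Pads are 22 mm wide; open, the fingers measure 114 mm over their backs; the gripper's body (76 mm by 85 mm) begins 54 mm behind the grasp point. The pads swing forward as they close: fully open they stand 13 mm farther back than shut.
Start: joints at [1.095, 0.377, 0.081, 1.274, 0, 1.46], TCP at [0.206, 0.537, 0.242] pointing down, gripper open.
Joint ranges: [-2.72, 2.72], [-0.84, 1.66], [-1.02, 1.22], [-1.77, 2.12], [-1.37, 1.28], [-3.14, 3.14]. Speed limits (rad/s): [2.57, 2.57, 3.14, 3.14, 3.14, 3.14].

INTERFACE

Orientations are given as a 3x3 rotation matrix whose columns are the frame's x, y, z axes.
In Python, from plant import bot, vision, order gives the robot as it stands. The module is installed in compiled form; this text tells all that it offers.
- The arm moves only by the shell command python3 -m pendant 'ROWS' [OPENING] [FORCE]. ROWS is text: rows parted by semicolons, each of 6 numbers parted by spaces: the shift along the tool's x, y, z each as a share of 200 mm, from -1 to 1, then the turn, a rotation vector about the tool's x, y, z each as a share of 180 degrees, from -1 to 1. A call has 1 to 20 rows; each row shifts and turns the pose as measured when the row begins, along the tool's axes as they then stand; what a row does not reach is not made up. A row lasts 1/10 s, in which the tool goes at most 50 mm and 8.59 degrees, less where a joint would pass 70% of its speed; a pose out of reach is approached as far as the arm can. A call with a number of a shift or a turn outside -1 to 1 is refused whole. A call with a gripper value outside its range is refused whole. OPENING is the finger opening in mm, from 0 to 85.4, set as the call begins (- or left out, the last holds). The fingers move at their own pace and stop on an object; FORCE is the grip in N (left out, the last holds). Time passes only in rows, so rows that do not move let the fingers close. It gives the time, the measured TCP pose, the force and the opening at its end, in the units of the state.
- bot.get_state(): the state, without advancing time (a new reading comes with each control period).
- vision.get_image(name): name is "scene" or "top" or "wrist"; returns a dict with "img" (384x512x3 uint8, red, green, blue), "intrinsics" (3x3 intrinsics, pixels), "dist" ([k1, k2, p1, p2, k3] as OpenCV has them; the pictures are not rectified), "R" (3x3) and "t" (3): a world point X has camera coordinates R X + t. Camera axes: x right, y down, z forward; pixel columns grow to the right and rows downward; lengths in m; the calibration is good to about 2 mm. A picture is of the moment at which its call begins. There is no depth.
- order.close_job(): hands the job in, once; it reports no verdict.
The state is a dict: "t": time; "q": joint angles; "joint_vel": joint speeds; "tau": joint torques, N m; "tcp_pos": TCP position; "tool_rot": TCP orientation; "ft_force": force on the tool from outside, world axes, zero at the start; "wrist_torque": the same for the moment, N m; "width": finger opening in m.
Only numpy, scipy, OpenCV 4.12 (cv2) and the standard library are available. Lean on these libraries where they do the work, as an engineer would, in place of code of your own. Each camera call takes 0.05 s, during which the arm holds its last target. There are 200 camera calls.

## Working session

There is one attempt and no reset: what is moved stays moved. The work goes in short steps, Python scripts to look and compute and a shell command to move; the robot and the scene stay as the last step left them, time stands still between calls to the robot, and variables do not carry over. Pictures are saved under pics/ and viewed, about 8 in all and at most 12, crops included, and the job is handed in when it is done.

```bash
mkdir -p pics; cat > h.py <<'E'
import numpy as np, cv2
from plant import bot, vision, order
def shot(n,name=None):
    d=vision.get_image(n)
    if name: cv2.imwrite('pics/'+name,d['img'][:,:,::-1])
    return d
def ray(d,px):
    p=cv2.undistortPoints(np.array(px,float).reshape(-1,1,2),d['intrinsics'],d['dist']).reshape(-1,2)
    v=np.c_[p,np.ones(len(p))]@d['R']; return -d['R'].T@d['t'], v
def plane(d,px,z):
    c,v=ray(d,px); return c+v*((z-c[2])/v[:,2])[:,None]
def proj(d,X):
    return cv2.projectPoints(np.array(X,float).reshape(-1,1,3),cv2.Rodrigues(d['R'])[0],d['t'],d['intrinsics'],d['dist'])[0].reshape(-1,2)
E
python3 - <<'E'
from h import *
import pickle
a=shot('scene','s0.png');b=shot('top','t0.png')
pickle.dump((a,b),open('d0.pkl','wb'))
for d in(a,b):print(-d['R'].T@d['t'],d['R'][2])
s=bot.get_state();print(s['t'],s['tool_rot'],s['ft_force'])
E
```

```text
[1.21815861 0.56697026 0.94552934] [-0.59230083 -0.46352088 -0.65903575]
[ 0.32825725 -0.02495347  1.28289057] [ 0.10709357  0.00625903 -0.99422925]
0.1 [[-9.33842406e-01  3.57683723e-01 -8.45318324e-04]
 [ 3.57684666e-01  9.33840968e-01 -1.65126952e-03]
 [ 1.98760652e-04 -1.84438291e-03 -9.99998279e-01]] [ 0.3630517  -0.03021854  0.6570147 ]
```

View pics/s0.png

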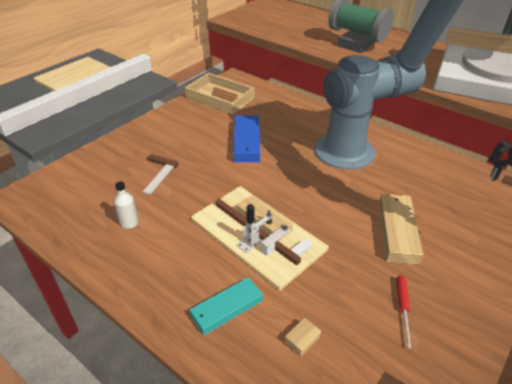

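View pics/t0.png

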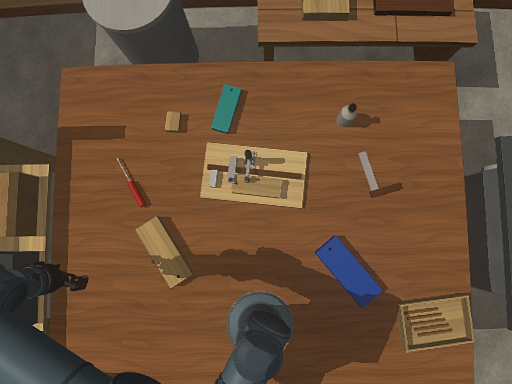

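The scene picture shows the jig at about (260,235). The top picture shows it at (255,175), with the end stop at (213,178), the bush plate at (232,168) and the clamp at (249,165).

Candidates for the blank in the top picture:
- the light-wood block in the jig at (260,187)
- the larger light-wood block at (163,252)
- turquoise at (227,108)
- blue at (348,270)

The one in the jig fits: it is light wood, the smaller of the two and under the clamp. I'll confirm it in an enlarged crop.

```bash
python3 - <<'E'
from h import *
import pickle
a,b=pickle.load(open('d0.pkl','rb'))
c=cv2.resize(b['img'][135:215,195:315],None,fx=6.5,fy=6.5,interpolation=cv2.INTER_CUBIC)
cv2.imwrite('pics/c1.png',c[:,:,::-1])
# board outline in top view
hsv=cv2.cvtColor(b['img'],cv2.COLOR_RGB2HSV)
print([tuple(hsv[y,x]) for x,y in((220,152),(290,195),(260,188),(210,160),(330,160),(250,220))])
print(plane(b,[(206,142.5),(309,152),(304,208),(200,196)],.018).round(4))
E
```

```text
[(np.uint8(19), np.uint8(111), np.uint8(190)), (np.uint8(18), np.uint8(116), np.uint8(185)), (np.uint8(18), np.uint8(120), np.uint8(159)), (np.uint8(18), np.uint8(114), np.uint8(181)), (np.uint8(13), np.uint8(153), np.uint8(122)), (np.uint8(13), np.uint8(154), np.uint8(129))]
[[ 0.6358  0.1836  0.018 ]
 [ 0.5959 -0.1831  0.018 ]
 [ 0.3972 -0.1603  0.018 ]
 [ 0.4441  0.2038  0.018 ]]
```

View pics/c1.png

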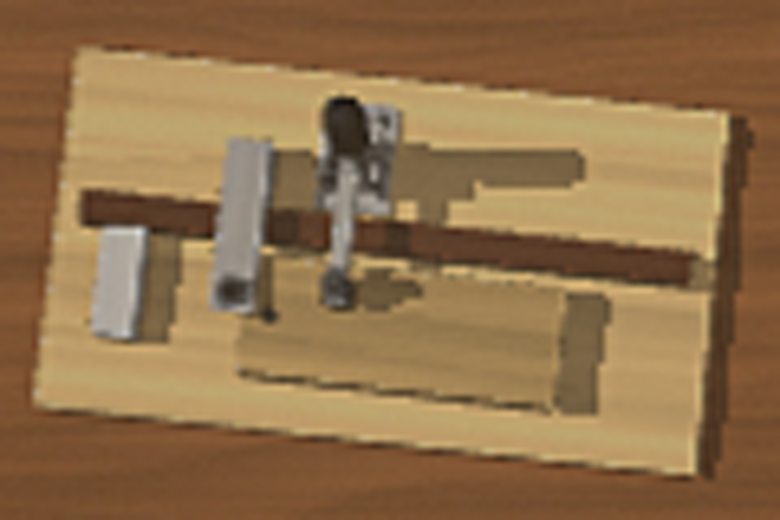

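The crop confirms it: a light-wood blank under the clamp pad (340,290 in the crop), with a dark hole at about (268,315) beside the bush. Next I'll measure the jig frame, stop, blank and handle.

```bash
cat >> h.py <<'E'
def jigfit(d):
    """board outline from mask -> jig frame (origin xy, yaw)"""
    hsv=cv2.cvtColor(d['img'],cv2.COLOR_RGB2HSV)
    m=((hsv[...,1]<138)&(hsv[...,0]>14)).astype(np.uint8)
    return m
E
python3 - <<'E'
from h import *
import pickle
a,b=pickle.load(open('d0.pkl','rb'))
m=jigfit(b); m[:135]=0;m[215:]=0;m[:,:190]=0;m[:,320:]=0
m=cv2.morphologyEx(m,cv2.MORPH_OPEN,np.ones((3,3)))
c=max(cv2.findContours(m,0,2)[0],key=cv2.contourArea)
h=cv2.convexHull(c).reshape(-1,2)
P=plane(b,h,.018)[:,:2]
(cx,cy),(w,l),ang=cv2.minAreaRect((P*1000).astype(np.float32)); print(cx,cy,w,l,ang)
bx=cv2.boxPoints(((cx,cy),(w,l),ang));print(bx)
# yaw from long side
e=max([(bx[i]-bx[i-1]) for i in range(4)],key=np.linalg.norm); e=e*np.sign(e[1]); e/=np.linalg.norm(e)
yaw=np.arctan2(-e[0],e[1]); R=np.array([[np.cos(yaw),-np.sin(yaw)],[np.sin(yaw),np.cos(yaw)]])
o=np.array([cx,cy])/1000-R@[.025,-.020]; print('yaw',yaw,'o',o)
f=lambda x,y,z:plane(b,[(195+x/6.5-.45,135+y/6.5-.45)],z)[0,:2]
J=lambda p:(R.T@(p-o)*1000).round(1)
for n,x,y,z in[('stop bl corner(robot,+y)',92,330,.04),('stop top +y',106,226,.04),('stop top -y fence',148,228,.04),('stop top -y robot',133,338,.04),
 ('blank fl',240,373,.048),('blank fr',549,408,.048),('blank br',562,292,.048),('fence L',82,225,.038),('fence R',690,287,.038),('hole bush',233,289,.064),('handle top',343,103,.162),('handle ctr',343,120,.16),('pad',338,290,.07),('hole',268,315,.048)]:print(n,J(f(x,y,z)))
for X in [(72,0,151),(-7,55,64),(25,-60,28),(0,0,80)]:
    w=np.r_[o+R@np.array(X[:2])/1000,X[2]/1000];print(X,w.round(4),proj(b,[w]),proj(a,[w]))
E
```

```text
518.1412963867188 14.261444091796875 363.34283447265625 201.2484893798828 83.24798583984375
[[ 396.85544 -154.31934]
 [ 596.7081  -177.98059]
 [ 639.4271   182.84222]
 [ 439.57446  206.50348]]
yaw -0.117844805 o [0.49566613 0.03706204]
stop bl corner(robot,+y) [-32.4 129.8]
stop top +y [ 24.1 129.1]
stop top -y fence [ 25.3 106.5]
stop top -y robot [-34.3 107.4]
blank fl [-47.7  47.7]
blank fr [ -49.1 -116.2]
blank br [  12.8 -116.8]
fence L [ 23.6 142.4]
fence R [  24.  -184.7]
hole bush [-5.7 54.7]
handle top [77.9  1.2]
handle ctr [70.   0.4]
pad [-1.3 -0.4]
hole [-15.5  36.5]
(72, 0, 151) [0.5672 0.0286 0.151 ] [[247.65456981 152.99296443]] [[250.06826446 207.92218521]]
(-7, 55, 64) [0.4952 0.0925 0.064 ] [[230.27357942 179.38534768]] [[284.82516463 226.99860135]]
(25, -60, 28) [ 0.5134 -0.0255  0.028 ] [[264.9424777  175.13457747]] [[247.61840922 220.92295259]]
(0, 0, 80) [0.4957 0.0371 0.08  ] [[246.33180613 178.37252902]] [[268.83650172 214.10405932]]
```

The measured jig frame agrees with the given bush, fence, handle and pad positions to about 2 mm. The stop face is at jig y≈107, and the blank is about 10 mm off the fence and 55 mm short of the stop. Next is a helper that converts jig targets into rows.

```bash
cat >> h.py <<'E'
YAW=-.1178; O=np.array([.4957,.0371,0])
from scipy.spatial.transform import Rotation as Ro
RJ=Ro.from_euler('z',YAW).as_matrix()
def where(s=None):
    s=s or bot.get_state()
    p=RJ.T@(s['tcp_pos']-O)*1000
    print('t',round(s['t'],1),'TCP jig',p.round(1),'F jig',(RJ.T@s['ft_force']).round(1),'w',round(s['width'],3))
    return s
def to(x,y,z,tilt=0):
    """total shift (shares, tool axes now) to jig mm; total turn shares to tool x=-jigx,y=jigy, tilted about tool y"""
    s=where(); T=s['tool_rot']
    d=T.T@(RJ@(np.array([x,y,z])/1000)+O-s['tcp_pos'])/.2
    G=RJ@np.diag([-1,1,-1.])@Ro.from_euler('y',tilt).as_matrix()
    print('shift',d.round(3),'turn',(Ro.from_matrix(T.T@G).as_rotvec()/np.pi).round(4))
E
python3 -c "from h import *;to(20,0,250)"
```

```text
t 0.1 TCP jig [-347.   461.8  241.5] F jig [0.4 0.  0.7] w 0.085
shift [-2.345 -1.788 -0.04 ] turn [-0.0006 -0.0001 -0.0789]
```

```bash
python3 -m pendant '0 0 0 0 0 -0.04; 0 0 0 0 0 -0.039; -.131 -.165 -.003 0 0 0; -.131 -.165 -.003 0 0 0; -.131 -.165 -.003 0 0 0; -.131 -.165 -.003 0 0 0; -.131 -.165 -.003 0 0 0; -.131 -.165 -.003 0 0 0; -.131 -.165 -.003 0 0 0; -.131 -.165 -.003 0 0 0; -.131 -.165 -.003 0 0 0; -.131 -.165 -.003 0 0 0; -.131 -.165 -.003 0 0 0; -.131 -.165 -.003 0 0 0' 0 60; python3 -c "from h import *;to(25,0,250)"
```

```text
t: 1.5
tcp_pos: [0.4807, 0.096, 0.2431]
tool_rot: [[-0.995, 0.095, -0.009], [0.095, 0.995, -0.007], [0.009, -0.008, -1.0]]
ft_force: [0.6, 0.6, -0.0]
width: 0.0003
t 1.5 TCP jig [-21.9  56.7 243.1] F jig [ 0.5  0.6 -0. ] w 0.0
shift [-0.228 -0.289 -0.034] turn [-0.0027 -0.0027  0.0071]
```

```bash
python3 -m pendant '-.114 -.145 0 -.0027 -.0027 .007; -.114 -.145 0 0 0 0; 0 0 0 0 0 0; 0 0 .18 0 0 0; 0 0 .18 0 0 0; 0 0 .12 0 0 0; 0 0 0 0 0 0'; python3 -c "from h import *;to(25,0,136);shot('wrist','w1.png');shot('scene','s1.png')"
```

```text
t: 2.2
tcp_pos: [0.5224, 0.0263, 0.1427]
tool_rot: [[-0.992, 0.127, -0.0], [0.127, 0.992, 0.001], [0.001, 0.001, -1.0]]
ft_force: [-0.5, -0.9, -0.3]
width: -0.0001
t 2.2 TCP jig [ 27.8  -7.6 142.7] F jig [-0.4 -1.  -0.3] w -0.0
shift [0.014 0.038 0.033] turn [ 0.0002 -0.0002 -0.003 ]
```

```bash
python3 -m pendant '0 .038 .035 0 0 -.003; -.06 0 0 0 0 0; -.06 0 0 0 0 0; -.06 0 0 0 0 0;-.06 0 0 0 0 0; -.06 0 0 0 0 0; -.06 0 .01 0 0 0;0 0 0 0 0 0'; python3 -c "from h import *;to(111,0,124)"
```

```text
t: 3.1
tcp_pos: [0.6044, 0.0312, 0.1475]
tool_rot: [[-0.994, 0.11, 0.019], [0.11, 0.994, 0.001], [-0.019, 0.003, -1.0]]
ft_force: [-0.7, 0.1, -0.3]
width: 0.0004
t 3.1 TCP jig [108.6   6.9 147.5] F jig [-0.7 -0.  -0.3] w 0.0
shift [-0.009 -0.035  0.118] turn [0.0008 0.0059 0.0025]
```

View pics/s1.png

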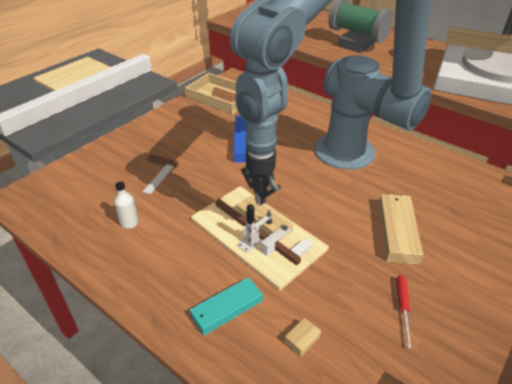

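The picture, taken before the push, shows the closed fingers just on the robot side of the handle. Now to check the handle after the push.

```bash
python3 - <<'E'
from h import *
d=shot('scene')
c=cv2.resize(d['img'][160:290,185:335],None,fx=5,fy=4.6,interpolation=cv2.INTER_CUBIC)
cv2.imwrite('pics/c2.png',c[:,:,::-1])
E
```

```text
(no output)
```

View pics/c2.png

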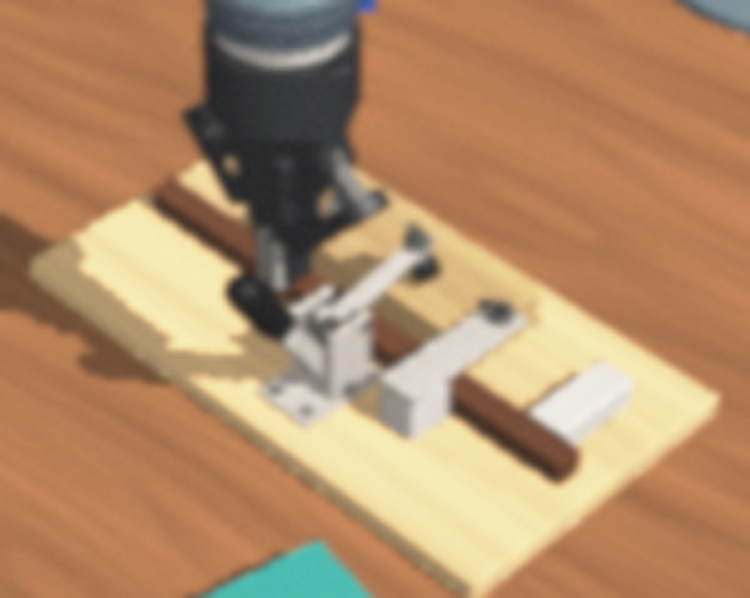

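The handle (crop 250,300) leans back and the arm is raised, with the pad at (425,265). I'll check its angle by projection and nudge it the rest of the way.

```bash
python3 -m pendant '-.02 -.035 .09 0 .0059 .0025; -.03 0 .06 0 0 0; -.04 0 .06 0 0 0; -.03 0 .03 0 0 0;0 0 0 0 0 0'; python3 - <<'E'
from h import *
to(140,0,106)
d=shot('scene','s3.png')
for th in(.6,.7,.8,.9):
  for r in (74,136):
    X=np.array([72+r*np.sin(th),0,26+r*np.cos(th)])/1000; print(th,r,proj(d,[RJ@X+O]).round(1))
m=(d['img'].max(2)<45).astype(np.uint8)[200:260,215:260]
print('\n'.join(''.join('#' if v else '.' for v in r) for r in m[5:45]))
E
```

```text
t: 3.65
tcp_pos: [0.6278, 0.0235, 0.1045]
tool_rot: [[-0.993, 0.115, 0.004], [0.115, 0.993, 0.002], [-0.004, 0.003, -1.0]]
ft_force: [-5.3, -0.7, 9.3]
width: 0.0001
t 3.6 TCP jig [132.8   2.  104.5] F jig [-5.2 -1.3  9.3] w 0.0
shift [-0.036 -0.01  -0.007] turn [0.0008 0.0012 0.0009]
0.6 74 [[238.8 233.2]]
0.6 136 [[228.2 226.3]]
0.7 74 [[237.2 235.5]]
0.7 136 [[225.1 230.7]]
0.8 74 [[235.7 237.9]]
0.8 136 [[222.3 235.3]]
0.9 74 [[234.4 240.3]]
0.9 136 [[219.8 239.9]]
.............................................
........#....................................
.......##....................................
.......####.#................................
........##########...........................
..........#######..###.......................
..........##.##......#.......................
..........#.#.#......##......................
..........##.##......##......................
..........######.....###.....................
.........########....###.....................
........#########...######...................
.........########...######...................
..........#######....###.....
[... 512 characters left out ...]
..........
....................#........................
.............................................
.............................................
.............................................
.............................................
.............................................
.............................................
.............................................
...........#.#...............................
............#.##.............................
............#####............................
......#....#########.........................
...........#.###.............................
.............................................
.............................................
```

```bash
python3 -m pendant '.03 0 -.2 0 0 0; 0 0 -.2 0 0 0;0 0 -.2 0 0 0;0 0 -.1 0 0 0;.2 0 0 0 0 0;.2 .1 0 0 0 0; .2 .2 0 0 0 0;.2 .2 0 0 0 0;.1 .25 0 0 0 0;0 0 0 0 0 0'; python3 - <<'E'
from h import *
to(-16,-150,200)
d=shot('scene');e=shot('top')
c1=cv2.resize(d['img'][190:290,185:335],None,fx=5,fy=5,interpolation=cv2.INTER_CUBIC)
cv2.imwrite('pics/c3.png',c1[:,:,::-1])
E
```

```text
t: 4.7
tcp_pos: [0.4658, 0.1854, 0.2465]
tool_rot: [[-0.993, 0.116, 0.006], [0.116, 0.993, 0.005], [-0.005, 0.006, -1.0]]
ft_force: [0.1, -0.1, 0.8]
width: -0.0001
t 4.7 TCP jig [-47.1 143.8 246.5] F jig [ 0.1 -0.1  0.8] w -0.0
shift [-0.152 -1.47   0.224] turn [0.0019 0.0015 0.0005]
```

View pics/c3.png

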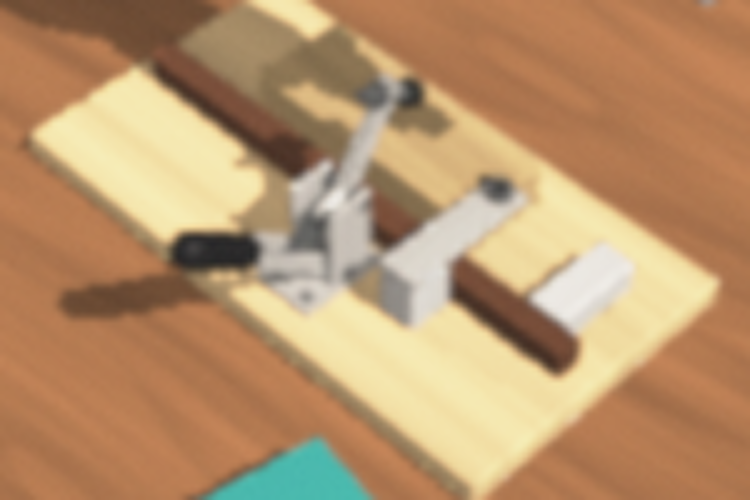

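The clamp is fully open: the handle at crop (215,250) matches 0.9 rad and the pad is up at (405,92). Now I'll go to the -y end of the blank.

```bash
python3 -m pendant '-.02 -.2 0 0 0 0;-.02 -.2 0 0 0 0;-.02 -.2 0 0 0 0;-.02 -.2 0 0 0 0;-.02 -.2 0 0 0 0;-.02 -.2 0 0 0 0;-.02 -.2 0 0 0 0;-.01 -.1 0 0 0 0;0 0 0 0 0 0;0 0 .2 0 0 0;0 0 .2 0 0 0;0 0 .2 0 0 0;0 0 0 0 0 0'; python3 -c "
from h import *;to(-16,-148,37);shot('wrist','w2.png')"
```

```text
t: 6.1
tcp_pos: [0.4676, -0.1488, 0.1224]
tool_rot: [[-0.99, 0.143, 0.015], [0.143, 0.99, -0.004], [-0.016, -0.002, -1.0]]
ft_force: [-1.2, 0.5, -1.2]
width: -0.0003
t 6.1 TCP jig [  -6.1 -188.   122.4] F jig [-1.3  0.4 -1.2] w -0.0
shift [0.062 0.199 0.426] turn [-0.0006  0.005  -0.0083]
```

View pics/w2.png

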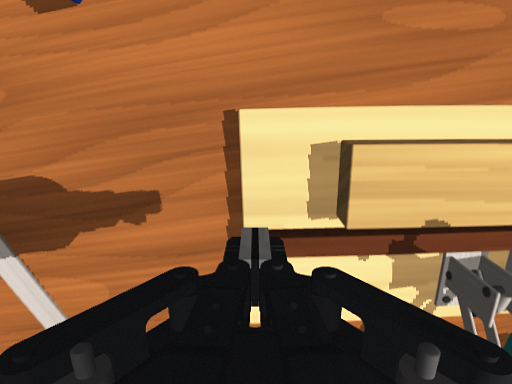

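The wrist view shows the blank's -y end at (345,143)–(346,228) and the fence behind it. The end face is clear.

```bash
python3 - <<'E'
from h import *
d=shot('wrist')
J=lambda px,z:((plane(d,px,z)-O)@RJ*1000).round(1)
print(J([(352,144),(347,229)],.048), J([(340,143),(337,224)],.048),J([(240,110),(244,228)],.018))
E
python3 -m pendant '.03 .1 0 0 .005 -.008;.032 .06 .15 0 0 0;0 0 .15 0 0 0;0 0 .1 0 0 0;0 0 .02 0 0 0; 0 0 0 0 0 0';python3 -c "
from h import *;to(-16,-80,37)"
```

```text
[[ -45.2 -119.3   48. ]
 [  19.9 -118.8   48. ]] [[ -46.1 -127.9   48. ]
 [  15.6 -126.7   48. ]] [[ -69.8 -199.    18. ]
 [  30.  -199.5   18. ]]
t: 6.8
tcp_pos: [0.4793, -0.1218, 0.0578]
tool_rot: [[-0.993, 0.117, 0.035], [0.116, 0.993, -0.016], [-0.036, -0.012, -0.999]]
ft_force: [-0.2, 0.6, -0.7]
width: -0.0003
t 6.8 TCP jig [   2.4 -159.7   57.8] F jig [-0.2  0.6 -0.7] w -0.0
shift [0.095 0.4   0.096] turn [-0.0037  0.0116  0.0003]
```

```bash
python3 -m pendant '.08 .02 0 -.004 .0116 0;0 0 .05 0 0 0;0 0 .04 0 0 0; 0 0 0 0 0 0';python3 -c "
from h import *;to(-14,-80,37)"
```

```text
t: 7.2
tcp_pos: [0.4709, -0.1188, 0.0449]
tool_rot: [[-0.993, 0.117, 0.013], [0.117, 0.993, -0.004], [-0.013, -0.003, -1.0]]
ft_force: [-0.4, 0.4, -0.3]
width: -0.0001
t 7.2 TCP jig [  -6.3 -157.7   44.9] F jig [-0.4  0.3 -0.3] w -0.0
shift [0.039 0.389 0.038] turn [-0.0008  0.0043  0.0002]
```

```bash
python3 -m pendant '.045 0 .03 0 .004 0;0 0 .01 0 0 0;.005 .06 0 0 0 0;.005 .06 0 0 0 0;0 .06 0 0 0 0;0 .06 0 0 0 0;0 .06 0 0 0 0;0 .04 0 0 0 0;0 0 0 0 0 0';python3 -c "
from h import *;to(-14,-80,37)"
```

```text
t: 8.1
tcp_pos: [0.4686, -0.0438, 0.0364]
tool_rot: [[-0.993, 0.115, 0.001], [0.115, 0.993, -0.004], [-0.002, -0.004, -1.0]]
ft_force: [-0.6, 0.7, 0.7]
width: -0.0001
t 8.1 TCP jig [-17.4 -83.6  36.4] F jig [-0.7  0.6  0.7] w -0.0
shift [-0.017  0.018 -0.003] turn [-0.0014  0.0006  0.0007]
```

```bash
python3 -m pendant '0 -.08 0 0 0 0;0 -.04 0 0 0 0;.1 0 -.2 0 0 0;.15 0 -.2 0 0 0;.2 .1 -.05 0 0 0;.05 .2 0 0 0 0;0 .2 0 0 0 0;0 .15 0 0 0 0;0 0 0 0 0 0' 60;python3 -c "
from h import *;to(-90,10,37,.15);shot('wrist','w3.png')"
```

```text
t: 9.0
tcp_pos: [0.3805, 0.0761, 0.1297]
tool_rot: [[-0.992, 0.123, 0.004], [0.123, 0.992, 0.002], [-0.004, 0.002, -1.0]]
ft_force: [-0.5, -1.1, 0.3]
width: 0.0599
t 9.0 TCP jig [-119.    25.1  129.7] F jig [-0.4 -1.1  0.3] w 0.06
shift [-0.144 -0.076  0.464] turn [ 0.0008  0.049  -0.0017]
```

View pics/w3.png

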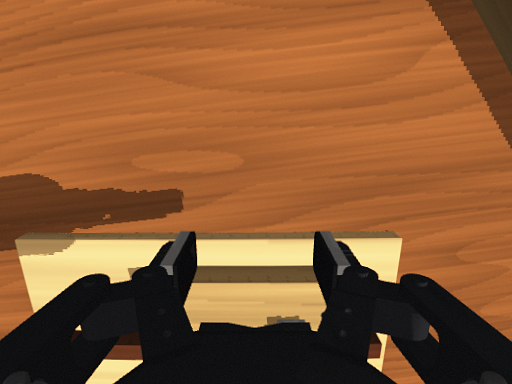

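The wrist view shows the blank's -x edge running at row ~270–280 between the open fingers. I'm lowering in front of it, with the gripper leaning back.

```bash
python3 -m pendant '0 -.07 0 0 -.047 0;0 0 0 0 0 0;0 0 .15 0 0 0;0 0 .15 0 0 0;0 0 .1 0 0 0;0 0 0 0 0 0';python3 -c "
from h import *;to(-75,10,38,-.15)"
```

```text
t: 9.65
tcp_pos: [0.3802, 0.0538, 0.0423]
tool_rot: [[-0.982, 0.132, 0.137], [0.131, 0.991, -0.021], [-0.139, -0.003, -0.99]]
ft_force: [-0.4, 0.1, 0.4]
width: 0.06
t 9.7 TCP jig [-116.6    3.    42.3] F jig [-0.4  0.1  0.4] w 0.06
shift [-0.203  0.038  0.05 ] turn [-0.0016 -0.0035 -0.0046]
```

```bash
python3 -m pendant '-.1 .04 0 -.0016 -.0035 -.0046;-.1 0 .02 0 0 0;-.02 0 .02 0 0 0;0 0 0 0 0 0';python3 -c "
from h import *;to(-50,10,38,-.15)"
```

```text
t: 10.05
tcp_pos: [0.426, 0.0533, 0.0421]
tool_rot: [[-0.982, 0.123, 0.145], [0.121, 0.992, -0.018], [-0.147, -0.0, -0.989]]
ft_force: [-0.2, 0.7, 0.3]
width: 0.0604
t 10.1 TCP jig [-71.1   7.9  42.1] F jig [-0.3  0.7  0.3] w 0.06
shift [-0.101  0.011  0.035] turn [-0.0004 -0.0009 -0.0016]
```

```bash
python3 -m pendant '-.03 0 .03 0 0 -.0016;-.03 0 0 0 0 0;-.03 0 0 0 0 0;-.03 0 0 0 0 0;0 0 0 0 0 0';python3 -c "
from h import *;to(-50,10,38,-.15)"
```

```text
t: 10.55
tcp_pos: [0.4469, 0.0499, 0.0384]
tool_rot: [[-0.983, 0.118, 0.138], [0.116, 0.993, -0.018], [-0.139, -0.002, -0.99]]
ft_force: [-0.7, -0.2, -1.5]
width: 0.0601
t 10.6 TCP jig [-50.    7.   38.4] F jig [-0.7 -0.3 -1.5] w 0.06
shift [0.    0.015 0.002] turn [-0.0005 -0.0034  0.    ]
```

```bash
python3 -m pendant '-.02 0 .0 0 0 0;-.02 0 0 0 0 0;0 0 0 0 0 0';python3 -c "
from h import *;where()";python3 -m pendant '-.02 0 .0 0 0 0;0 0 0 0 0 0';python3 -c "
from h import *;where()"
```

```text
t: 10.85
tcp_pos: [0.4466, 0.0499, 0.0374]
tool_rot: [[-0.986, 0.117, 0.123], [0.115, 0.993, -0.016], [-0.124, -0.002, -0.992]]
ft_force: [0.2, -0.1, -0.6]
width: 0.0599
t 10.8 TCP jig [-50.2   7.   37.4] F jig [ 0.2 -0.1 -0.6] w 0.06
t: 11.05
tcp_pos: [0.4469, 0.0499, 0.037]
tool_rot: [[-0.986, 0.116, 0.117], [0.115, 0.993, -0.016], [-0.118, -0.002, -0.993]]
ft_force: [-1.0, -0.2, 0.7]
width: 0.06
t 11.1 TCP jig [-50.   7.  37.] F jig [-1.  -0.3  0.7] w 0.06
```

```bash
python3 -c "
from h import *;s=where();print(s['q'].round(3) if hasattr(s['q'],'round') else s['q'],s['tau'])
d=shot('top');cv2.imwrite('pics/c4.png',cv2.resize(d['img'][125:225,190:320],None,fx=6,fy=6,interpolation=cv2.INTER_CUBIC)[:,:,::-1])"
```

```text
t 11.1 TCP jig [-50.   7.  37.] F jig [-1.  -0.3  0.7] w 0.06
[-0.021  0.233 -0.727  0.494 -0.013  0.094] [ 3.30244051e-02 -3.25163054e+01  2.06124204e+01 -1.04003482e+00
  8.92379583e-03 -1.74029788e-02]
```

View pics/c4.png

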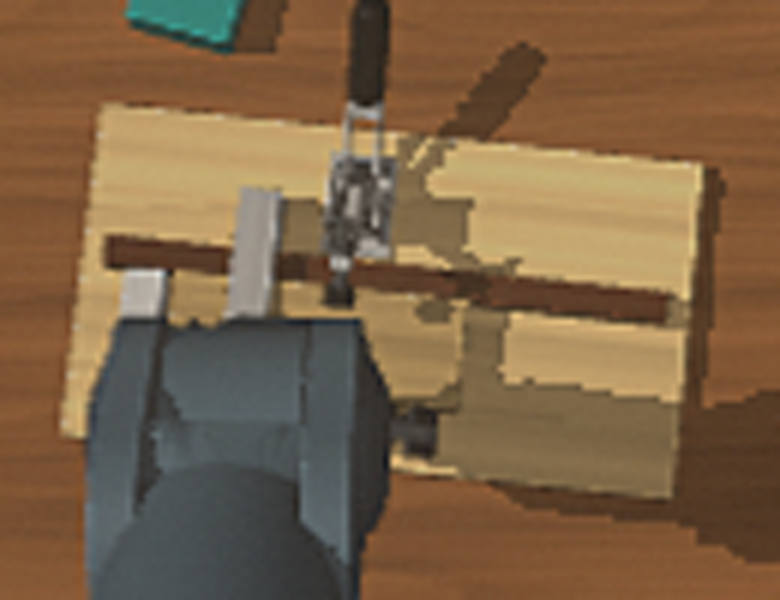

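The top view shows the blank's -x face already at the fence line: no visible gap, its -y end near crop (460,310), and the pusher's front at jig x≈-39, which is flush. The force relaxes in rest rows, so a position that stops advancing is the contact sign. Next is the final push along +y.

```bash
python3 -m pendant '.1 0 0 0 0 0;.1 0 -.05 0 0 0;0 0 -.2 0 .02 0;0 0 -.2 0 .018 0;0 -.2 0 0 0 0;0 -.2 0 0 0 0;0 -.2 0 0 0 0;-.1 -.1 0 0 0 0;-.2 0 0 0 0 0;-.1 0 0 0 0 0;0 0 0 0 0 0' 0;python3 -c "
from h import *;to(-8,-115,37)"
```

```text
t: 12.2
tcp_pos: [0.4701, -0.1026, 0.1278]
tool_rot: [[-0.993, 0.114, 0.014], [0.114, 0.993, -0.012], [-0.015, -0.011, -1.0]]
ft_force: [-0.2, -0.8, -0.4]
width: 0.0
t 12.2 TCP jig [  -9.  -141.8  127.8] F jig [-0.1 -0.8 -0.4] w 0.0
shift [0.001 0.139 0.452] turn [-0.0034  0.0047  0.0011]
```

```bash
python3 -m pendant '0 .06 0 -.003 .0047 0;0 0 .15 0 0 0;0 0 .15 0 0 0;0 0 .1 0 0 0;0 0 .05 0 0 0;0 0 0 0 0 0';python3 -c "
from h import *;to(-8,-90,37)"
```

```text
t: 12.8
tcp_pos: [0.4722, -0.0867, 0.0373]
tool_rot: [[-0.994, 0.111, 0.003], [0.111, 0.994, 0.001], [-0.003, 0.001, -1.0]]
ft_force: [-1.0, 0.3, 0.2]
width: -0.0002
t 12.8 TCP jig [  -8.8 -125.7   37.3] F jig [-1.   0.2  0.2] w -0.0
shift [-0.005  0.178  0.001] turn [0.0003 0.0009 0.002 ]
```

```bash
python3 -m pendant '0 .1 0 0 0 .002;0 .08 0 0 0 0;0 .03 0 0 0 0;0 .03 0 0 0 0;0 .03 0 0 0 0';python3 -c "
from h import *;where()";python3 -m pendant '0 .03 0 0 0 0;0 .03 0 0 0 0';python3 -c "
from h import *;where()";python3 -m pendant '0 .03 0 0 0 0;0 .03 0 0 0 0';python3 -c "
from h import *;where()"
```

```text
t: 13.3
tcp_pos: [0.4784, -0.0375, 0.041]
tool_rot: [[-0.993, 0.121, 0.002], [0.121, 0.992, -0.017], [-0.005, -0.017, -1.0]]
ft_force: [-6.0, -28.5, -0.6]
width: -0.0002
t 13.3 TCP jig [ -8.4 -76.1  41. ] F jig [ -2.6 -29.   -0.6] w -0.0
t: 13.5
tcp_pos: [0.4783, -0.0378, 0.042]
tool_rot: [[-0.992, 0.128, -0.003], [0.128, 0.991, -0.049], [-0.004, -0.049, -0.999]]
ft_force: [-2.8, -18.4, -0.5]
width: -0.0002
t 13.5 TCP jig [ -8.5 -76.4  42. ] F jig [ -0.6 -18.6  -0.5] w -0.0
t: 13.7
tcp_pos: [0.4781, -0.0379, 0.0427]
tool_rot: [[-0.991, 0.136, -0.008], [0.136, 0.988, -0.078], [-0.003, -0.078, -0.997]]
ft_force: [-4.3, -17.3, -1.3]
width: -0.0004
t 13.7 TCP jig [ -8.6 -76.6  42.7] F jig [ -2.2 -17.7  -1.3] w -0.0
```

It stalled at y≈-76 with ~20–30 N, so the blank's -y end is at about -63, against the stop as predicted. Now I'll square it onto the fence once more.

```bash
python3 -m pendant '0 -.08 0 .025 0 0;0 -.06 0 0 0 0;.1 0 -.2 0 0 0;.15 0 -.2 0 0 0;.2 .1 -.05 0 0 0;.05 .2 0 0 0 0;0 .2 0 0 0 0;0 .1 0 0 0 0;0 0 0 0 -.045 0;0 0 0 0 0 0' 60;python3 -c "
from h import *;to(-100,10,38,-.15)"
```

```text
t: 14.7
tcp_pos: [0.3903, 0.0807, 0.1194]
tool_rot: [[-0.982, 0.142, 0.122], [0.121, 0.979, -0.163], [-0.143, -0.145, -0.979]]
ft_force: [-0.7, -0.3, 0.5]
width: 0.0601
t 14.7 TCP jig [-109.8   30.9  119.4] F jig [-0.7 -0.4  0.5] w 0.06
shift [ 0.009 -0.043  0.421] turn [-0.047  -0.0023 -0.0013]
```

```bash
python3 -m pendant '0 0 0 -.047 -.002 -.001;0 -.09 0 0 0 0;.02 0 .15 0 0 0;0 0 .15 0 0 0;0 0 .08 0 0 0;0 0 0 0 0 0';python3 -c "
from h import *;to(-70,10,38,-.15)"
```

```text
t: 15.3
tcp_pos: [0.4022, 0.0629, 0.0481]
tool_rot: [[-0.981, 0.115, 0.157], [0.117, 0.993, -0.0], [-0.156, 0.018, -0.988]]
ft_force: [-0.7, -0.5, -0.7]
width: 0.0601
t 15.3 TCP jig [-95.9  14.6  48.1] F jig [-0.6 -0.5 -0.7] w 0.06
shift [-0.12  -0.024  0.069] turn [ 0.0057  0.002  -0.0001]
```

```bash
python3 -m pendant '-.06 -.02 .05 .0057 .002 0;-.06 0 .02 0 0 0;-.04 0 0 0 0 0;-.03 0 0 0 0 0;-.03 0 0 0 0 0;-.03 0 0 0 0 0';python3 -c "
from h import *;where()";python3 -m pendant '-.03 0 0 0 0 0;-.03 0 0 0 0 0';python3 -c "
from h import *;to(-50,10,38,-.15)"
```

```text
t: 15.9
tcp_pos: [0.4477, 0.0531, 0.0433]
tool_rot: [[-0.984, 0.118, 0.131], [0.118, 0.993, -0.011], [-0.132, 0.005, -0.991]]
ft_force: [-15.5, 2.5, 11.0]
width: 0.06
t 15.9 TCP jig [-49.6  10.3  43.3] F jig [-15.7   0.6  11. ] w 0.06
t: 16.1
tcp_pos: [0.4476, 0.0531, 0.0424]
tool_rot: [[-0.987, 0.117, 0.11], [0.116, 0.993, -0.007], [-0.11, 0.005, -0.994]]
ft_force: [-12.1, 2.2, 8.8]
width: 0.0601
t 16.1 TCP jig [-49.6  10.3  42.4] F jig [-12.3   0.8   8.8] w 0.06
shift [ 0.004 -0.002  0.022] turn [ 0.0018 -0.0127  0.0001]
```

```bash
python3 -m pendant '.1 0 0 0 0 0;.1 0 0 0 0 0;.05 0 -.2 0 0 0;.05 -.1 -.2 0 .02 0;.05 -.2 -.15 0 .018 0;0 -.25 -.1 0 0 0;0 -.25 0 0 0 0;0 -.25 0 0 0 0;0 0 0 0 0 0' 0;python3 - <<'E'
from h import *
to(200,-60,260)
d=shot('top')
im=cv2.resize(d['img'][150:200,200:300],None,fx=8,fy=8,interpolation=cv2.INTER_CUBIC)
cv2.imwrite('pics/c5.png',im[:,:,::-1])
E
```

```text
t: 17.0
tcp_pos: [0.3435, -0.1479, 0.1723]
tool_rot: [[-0.994, 0.109, -0.006], [0.109, 0.994, 0.003], [0.007, 0.003, -1.0]]
ft_force: [0.0, 0.6, 0.4]
width: -0.0002
t 17.0 TCP jig [-129.4 -201.6  172.3] F jig [-0.   0.6  0.4] w -0.0
shift [-1.65   0.695 -0.448] turn [ 0.0009 -0.0021  0.0028]
```

View pics/c5.png

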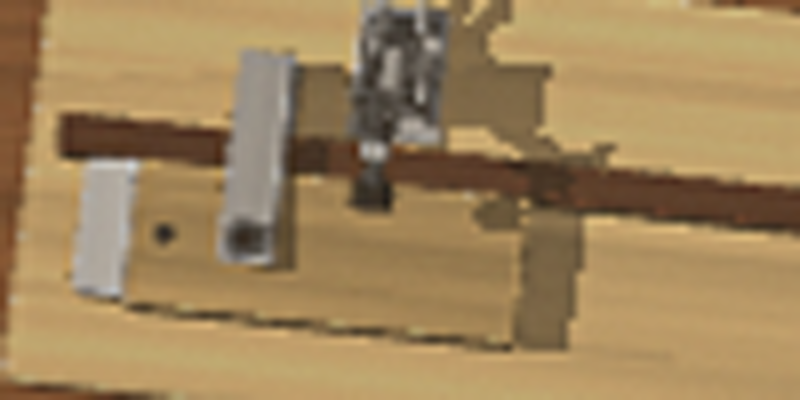

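The top crop shows the blank flush along the dark fence (row ~165–200) and butted against the stop (col ~130), with its hole at (163,233). No gaps are visible. Now I'll go round behind the handle.

```bash
python3 -m pendant '0 0 -.2 0 0 0;0 0 -.2 0 0 0;-.18 .12 0 0 0 0;-.18 .12 0 0 0 0;-.18 .12 0 0 0 0;-.18 .12 0 0 0 0;-.18 .12 0 0 0 0;-.18 .12 0 0 0 0;-.18 .12 0 0 0 0;-.18 .12 0 0 0 0;-.1 .05 0 0 0 0;0 0 0 0 0 0';python3 -c "
from h import *;to(203,0,160)"
```

```text
t: 18.25
tcp_pos: [0.6754, 0.0535, 0.253]
tool_rot: [[-0.996, 0.09, -0.015], [0.09, 0.996, 0.017], [0.016, 0.015, -1.0]]
ft_force: [1.1, -0.9, -0.1]
width: -0.0001
t 18.2 TCP jig [176.6  37.4 253. ] F jig [ 1.2 -0.7 -0.1] w -0.0
shift [-0.134 -0.198  0.46 ] turn [ 0.0048 -0.0053  0.0089]
```

```bash
python3 -m pendant '-.08 -.1 0 .0048 -.0053 .0089;-.06 -.1 0 0 0 0;-.01 -.01 0 0 0 0;0 0 .15 0 0 0;0 0 .15 0 0 0;0 0 .1 0 0 0;0 0 0 0 0 0';python3 -c "
from h import *;to(203,0,96)"
```

```text
t: 18.95
tcp_pos: [0.6943, 0.0184, 0.1731]
tool_rot: [[-0.994, 0.108, -0.004], [0.108, 0.994, 0.004], [0.004, 0.003, -1.0]]
ft_force: [-1.3, 0.3, 0.2]
width: 0.0002
t 18.9 TCP jig [199.4   4.8 173.1] F jig [-1.3  0.2  0.2] w 0.0
shift [-0.019 -0.025  0.385] turn [ 0.001  -0.0012  0.003 ]
```

```bash
python3 -m pendant '-.03 -.025 0 0 0 .003;0 0 .12 0 0 0;0 0 .12 0 0 0;0 0 .1 0 0 0;0 0 .02 0 0 0;0 0 0 0 0 0';python3 -c "
from h import *;to(203,0,96)"
```

```text
t: 19.55
tcp_pos: [0.7036, 0.0142, 0.1106]
tool_rot: [[-0.993, 0.118, 0.009], [0.118, 0.993, 0.003], [-0.009, 0.005, -1.0]]
ft_force: [0.2, -0.0, -0.4]
width: -0.0002
t 19.6 TCP jig [209.1   1.6 110.6] F jig [ 0.2  0.  -0.4] w -0.0
shift [ 0.031 -0.009  0.073] turn [ 0.0014  0.0028 -0.0001]
```

```bash
python3 -m pendant '.02 0 .05 0 .002 0;.04 0 .02 0 0 0;.05 0 0 0 0 0;.05 0 -.02 0 0 0;.05 0 -.03 0 0 0;.05 0 -.03 0 0 0;.05 0 -.03 0 0 0;.05 0 -.03 0 0 0;.05 0 -.02 0 0 0';python3 -c "
from h import *;to(126,0,136)"
```

```text
t: 20.45
tcp_pos: [0.6271, 0.0232, 0.1388]
tool_rot: [[-0.993, 0.119, 0.025], [0.119, 0.993, 0.002], [-0.025, 0.005, -1.0]]
ft_force: [1.8, -0.8, 0.0]
width: 0.0001
t 20.4 TCP jig [132.2   1.7 138.8] F jig [ 1.9 -0.5  0. ] w 0.0
shift [ 0.031 -0.008  0.013] turn [ 0.0017  0.0078 -0.0004]
```

```bash
python3 -m pendant '.04 -.008 .01 0 .006 0;.05 0 0 0 0 0;.05 0 0 0 0 0;.04 0 0 0 0 0';python3 -c "
from h import *;where()";python3 -m pendant '.04 0 0 0 0 0;.03 0 0 0 0 0';python3 -c "
from h import *;to(94,0,136)"
```

```text
t: 20.85
tcp_pos: [0.5912, 0.0258, 0.139]
tool_rot: [[-0.993, 0.119, 0.011], [0.119, 0.993, 0.004], [-0.011, 0.006, -1.0]]
ft_force: [-0.3, -0.0, 0.1]
width: -0.0003
t 20.9 TCP jig [ 96.2   0.  139. ] F jig [-0.3 -0.1  0.1] w -0.0
t: 21.05
tcp_pos: [0.5887, 0.026, 0.1397]
tool_rot: [[-0.992, 0.12, 0.035], [0.12, 0.993, 0.002], [-0.034, 0.006, -0.999]]
ft_force: [21.5, -1.5, -14.6]
width: -0.0001
t 21.1 TCP jig [ 9.370e+01 -1.000e-01  1.397e+02] F jig [ 21.5   1.1 -14.6] w -0.0
shift [-0.001  0.     0.018] turn [ 0.002   0.011  -0.0007]
```

It stalled at x=93.7, which is where the handle is upright at its stop. Backing off and checking.

```bash
python3 -m pendant '-.1 0 0 0 .01 0;-.15 0 0 0 0 0;0 0 -.2 0 0 0;0 0 -.2 0 0 0;0 0 -.2 0 0 0;0 -.25 0 0 0 0;0 -.25 0 0 0 0;0 -.25 0 0 0 0;0 -.25 0 0 0 0;0 -.25 0 0 0 0;0 -.25 0 0 0 0;0 0 0 0 0 0;0 0 0 0 0 0';python3 - <<'E'
from h import *
where()
a=shot('top');b=shot('scene')
A=cv2.resize(a['img'][140:210,195:315],(800,466),interpolation=cv2.INTER_CUBIC)[:300]
B=cv2.resize(b['img'][185:285,185:335],(450,300),interpolation=cv2.INTER_CUBIC)
o=np.zeros((600,800,3),np.uint8);o[:300]=A;o[300:,:450]=B
cv2.imwrite('pics/c6.png',o[:,:,::-1])
for th in(0,.06,.2):
  X=np.array([72+136*np.sin(th),0,26+136*np.cos(th)])/1000;p=proj(a,[RJ@X+O])[0];q=proj(b,[RJ@X+O])[0]
  print(th,((p-[195,140])*6.66).round(),((q-185)*3+[0,300]).round())
E
```

```text
t: 22.35
tcp_pos: [0.5867, -0.2803, 0.2435]
tool_rot: [[-0.992, 0.115, -0.043], [0.114, 0.993, 0.017], [0.045, 0.012, -0.999]]
ft_force: [-0.4, 0.4, 0.0]
width: -0.0002
t 22.4 TCP jig [ 127.7 -304.6  243.5] F jig [-0.5  0.4  0. ] w -0.0
0 [349.  82.] [195. 359.]
0.06 [351.  65.] [188. 364.]
0.2 [356.  27.] [172. 377.]
```

View pics/c6.png

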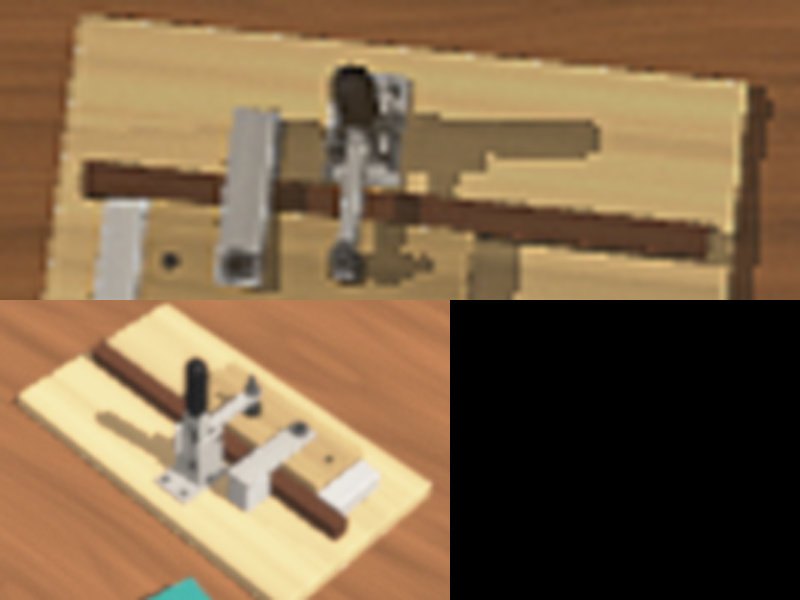

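The handle is upright: its top at (196,360) and (352,80) matches the 0 rad projection. The arm is level with the pad on the blank, and the blank sits against the fence and stop.

```bash
python3 -c "
from h import *;print(order.close_job())"
```

```text
the job is handed in; nothing more can be done
None
```

I released the toggle clamp, slid the blank flush to the fence and end stop, locked the clamp down on it again, and handed the job in at about 22.5 s. The hand-in reports no verdict.

- **Clamp opened:** I pushed the handle back until it met its stop. In the picture it matched the 0.9 rad position.
- **Blank flush:** The push along the fence stalled against the end stop at roughly 20–30 N, with the blank's end where I predicted. The push towards the fence stalled at about 12–16 N with the blank's robot-side face at jig x ≈ -39 mm, which is flush. The top view showed no gap at either face.
- **Clamp locked:** The handle stopped upright. Its top matched the 0 rad projection in both final views, and the arm was level with the pad on the blank.
- **Bystanders and robot:** I kept clear of the bystanders, but did not re-measure their positions at the end. The arm was parked clear, touching nothing.

None of these checks failed or disagreed. Two things were not measured directly: the pad force, which I judged only from the locked handle, and the 2 mm and 0.02 rad tolerances, which rest on the contact stalls and pictures.

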